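# Nudge the strayed bar home against the post

### The job

Three round bars lie in V-blocks on the welding table, ready to be tacked to the clamped square post, but one of them has slid back and left a gap. With the fingertips push the free end of that bar gently until its other end butts against the post, then take the hand away. Do not pick the bar up or strike it, and leave the other two bars and the tools round about as they lie.

Things in the scene. Friction and masses are not known exactly. Their poses are not given: they have to be found in the camera images.
- post: dark square steel tube, 50 x 50 mm, 300 mm long, clamped flat on the table by two red-armed clamps (165 mm tall, 115 mm either side of its middle); does not move. Origin: middle of its underside, on the table. x along the tube, z up. The bars meet its -y side face (the plane y = -0.025 m in this frame) and reach away from it along -y, the robot's right, about 60 mm apart.
- bar_a_free (a point): one of three identical dark round steel bars, loose, 14 mm thick, 260 mm long, about 0.3 kg, lying level at right angles to the post, axis 25 mm above the table; slides lengthwise under 2 to 7 N. This point: centre of its free end, where a fingertip pushes; y runs along the bar to the post. The bar that has slid back stands out 15 to 35 mm past the other two; those already butt.
- bar_a_butt (a point): the same bar: the centre of its other end, which butts against the post's side face when the bar is home.
- rest_a: the two fixed blue-painted steel V-blocks that carry this bar, each 30 mm wide, 25 mm long along the bar and 24 mm tall, their middles 60 and 200 mm from the post's face; origin midway between them, on the table, axes parallel to the post's.
- bar_b_free (a point): one of three identical dark round steel bars, loose, 14 mm thick, 260 mm long, about 0.3 kg, lying level at right angles to the post, axis 25 mm above the table; slides lengthwise under 2 to 7 N. This point: centre of its free end, where a fingertip pushes; y runs along the bar to the post. The bar that has slid back stands out 15 to 35 mm past the other two; those already butt.
- bar_b_butt (a point): the same bar: the centre of its other end, which butts against the post's side face when the bar is home.
- rest_b: the two fixed blue-painted steel V-blocks that carry this bar, each 30 mm wide, 25 mm long along the bar and 24 mm tall, their middles 60 and 200 mm from the post's face; origin midway between them, on the table, axes parallel to the post's.
- bar_c_free (a point): one of three identical dark round steel bars, loose, 14 mm thick, 260 mm long, about 0.3 kg, lying level at right angles to the post, axis 25 mm above the table; slides lengthwise under 2 to 7 N. This point: centre of its free end, where a fingertip pushes; y runs along the bar to the post. The bar that has slid back stands out 15 to 35 mm past the other two; those already butt.
- bar_c_butt (a point): the same bar: the centre of its other end, which butts against the post's side face when the bar is home.
- rest_c: the two fixed blue-painted steel V-blocks that carry this bar, each 30 mm wide, 25 mm long along the bar and 24 mm tall, their middles 60 and 200 mm from the post's face; origin midway between them, on the table, axes parallel to the post's.
- magnet_mid (a point): red arrow-shaped welding magnet, about 90 x 85 x 18 mm, lying flat on the table beyond the free ends; point at its middle, 9 mm up. A bystander.
- tape_mid (a point): yellow and black tape measure, 70 x 36 x 62 mm, standing on the table on the robot's side of the free ends; point at its centre, 31 mm up. A bystander.
- brush_mid (a point): wire brush with a wooden handle, 270 x 28 x 42 mm, bristles down, lying along the far side of the bars; point near its middle, 30 mm up. A bystander.
- flapdisc_mid (a point): reddish-brown flap disc with a dark hub, 115 mm in diameter and 9 mm thick, lying flat beyond the free ends; point at its middle, 4 mm up. A bystander.

How it is judged (in metres and radians):
On the way:
1. the fingertips have pushed the strayed bar up to the post (y of bar_a_butt in the frame of post above -0.028 m and contact force between the fingers and bar_a above 0.2 N).
At the end, for the whole second after the job is handed in: All three bars butt against the post's side face (gap under 3 mm), lying at rest and level in their V-blocks (both ends within 4 mm of their height of 25 mm), and the magnet, tape measure, wire brush and flap disc lie within 10 mm of where they were (y of each of bar_a_butt, bar_b_butt, bar_c_butt in the frame of post above -0.028 m and height (world z) of bar_a_free between 0.021 and 0.029 m and height (world z) of bar_a_butt between 0.021 and 0.029 m and height (world z) of bar_b_free between 0.021 and 0.029 m and height (world z) of bar_b_butt between 0.021 and 0.029 m and height (world z) of bar_c_free between 0.021 and 0.029 m and height (world z) of bar_c_butt between 0.021 and 0.029 m and linear speed of bar_a below 0.01 m/s and distance of each of magnet_mid, tape_mid, brush_mid, flapdisc_mid from where it was at the start of the episode below 0.01 m); the robot touches nothing.
It fails at once if the strayed bar is lifted (an end more than 10 mm up or out of its V-blocks) (height (world z) of any of bar_a_free, bar_a_butt above 0.035 m).
It fails at once if the strayed bar is struck, moving faster than 0.3 m/s (linear speed of bar_a above 0.3 m/s).
It fails at once if the strayed bar is pushed harder than 40 N (contact force between any of the fingers, the arm and bar_a above 40 N).
It fails at once if another bar is moved by more than 4 mm (distance of any of bar_b_free, bar_c_free from where it was at the start of the episode above 0.004 m).
It fails at once if the magnet, tape measure, wire brush or flap disc is moved by more than 10 mm (distance of any of magnet_mid, tape_mid, brush_mid, flapdisc_mid from where it was at the start of the episode above 0.01 m).
It also fails if it takes over 38 s, if anything falls off the work surface, if the arm or the gripper's body presses on something with over 40 N, if the wrist force passes 120 N, or if a joint passes its speed limit or range.

### The arm

A 6-joint arm with a two-finger parallel gripper is mounted at the origin on the work surface. World frame = base frame: x ahead of the robot, y to its left, z up, the work surface at z = 0. Lengths are in mm, angles in rad, forces in N, time in s.
With the tool pointing down it reaches from about 350 to 775 mm from the base axis. Payload 7.3 kg.
Tool frame: the origin (TCP) lies at the very end of the fingers, on their centre line; the grasp point (between the pads) lies 19 mm behind it; x points along the fingers, y is the direction in which the jaws open and shut, and the axes are right-handed (so a half turn about x gives the same grasp; the last joint's range is limited). The gripper opens to 92 mm and grips with 3 to 60 N. Pads are 19 mm wide; open, the fingers measure 130 mm over their backs; the gripper's body (75 mm by 190 mm) begins 47 mm behind the grasp point.
Start: joints at [1.011, 0.342, 1.524, -0, 1.275, -0.146], TCP at [211.087, 480.717, 205.441] pointing down, gripper open.
Joint ranges: [-2.53, 2.53], [-0.77, 2.02], [0.04, 2.7], [-1, 4.14], [0.28, 2.66], [-3.11, 3.11]. Speed limits (rad/s): [2.57, 2.57, 3.14, 3.14, 3.14, 3.14].

### API

Orientations are given as [roll, pitch, yaw] about the fixed x, y, z axes, in that order (R = Rz(yaw) Ry(pitch) Rx(roll)).
In Python, from plant import bot gives the robot as it stands.
- The arm moves only by the tool step_arm, never from a script. Its argument "targets" is a list that holds one entry, the list of rows, each a list of 4 numbers: the shift along the tool's x, y, z in m, then the turn about the tool's x in degrees. A call has exactly 5 rows; each row is the pose to reach, as a shift and turn from the pose measured when the call began, along the tool's axes at that moment; what a row does not reach only later rows make up. A row lasts 1/12 s, in which the tool goes at most 41.7 mm and 7.16 degrees, less where a joint would pass 70% of its speed; a pose out of reach is approached as far as the arm can. A call with a gripper value outside its range is refused whole. "jaw" is the closure, from 0 (fully open) to 1 (shut), set as the call begins (left out, the last holds). The fingers move at their own pace and stop on an object; the grip force is fixed at half the most. Time passes only in rows, so rows that repeat a pose let the fingers close, or fill a call up. It gives the time, the measured TCP pose, the force and the opening at its end, in the units of the state.
- bot.get_obs(): the state, without advancing time (a new reading comes with each control period).
- bot.capture(name): name is "scene" or "top"; returns a dict with "color" (480x640x3 uint8, red, green, blue), "depth" (480x640 float32, mm along the optical axis (not along the pixel's ray), 0 where there is no reading), "fov_y" (degrees; the focal length in pixels is half the picture's height over the tangent of half this angle, whatever the lens; pixels are square), "cx", "cy" (the principal point, pixels), "dist_coeffs" ([k1, k2, p1, p2, k3] as OpenCV has them; the pictures are not rectified), "rvec" (rotation vector, rad) and "tvec" (3), from world to camera coordinates, as OpenCV has them. Camera axes: x right, y down, z forward; pixel columns grow to the right and rows downward; lengths in mm; the calibration is good to about 2 mm. A picture is of the moment at which its call begins.
- bot.close_job(): hands the job in, once; it reports no verdict.
The state is a dict: "time": time; "joint_positions": joint angles; "dq": joint speeds; "tau": joint torques, N m; "tool_pos": TCP position; "tcp_rot": TCP orientation; "contact_force": force on the tool from outside, world axes, zero at the start; "moment": the same for the moment, N m; "grip_width": finger opening in mm.
Only numpy, scipy, OpenCV 4.12 (cv2) and the standard library are available. Lean on these libraries where they do the work, as an engineer would, in place of code of your own. Each camera call takes 0.05 s, during which the arm holds its last target. There are 200 camera calls.

## Working session

There is one attempt and no reset: what is moved stays moved. The work goes in short steps, Python scripts to look and compute and a tool call to move; the robot and the scene stay as the last step left them, time stands still between calls to the robot, and variables do not carry over. Pictures are saved under pics/ and viewed, about 8 in all and at most 12, crops included, and the job is handed in when it is done.

Besides the shell and the picture viewer there is one more tool, called after ">>>" as a command line: name --argument value ..., lists and objects as JSON in quotes. step_arm: Moves the arm, as the interface text tells. Its arguments: {"type":"object","properties":{"targets":{"type":"array","items":{"type":"array","items":{"type":"array","items":{"type":"number"}}}},"jaw":{"type":"number"}},"required":["targets"]}

```bash
mkdir -p pics; cat > h.py <<'E'
from plant import bot
import numpy as np, cv2
def cap(n,f=None):
    c=bot.capture(n)
    if f: cv2.imwrite('pics/'+f,c['color'][:,:,::-1])
    return c
def cam(c):
    f=240/np.tan(np.radians(c['fov_y'])/2)
    K=np.array([[f,0,c['cx']],[0,f,c['cy']],[0,0,1.]])
    R=cv2.Rodrigues(np.array(c['rvec'],float))[0]
    return K,np.array(c['dist_coeffs'],float),R,np.array(c['tvec'],float).ravel()
def ray(c,px,z):
    K,d,R,t=cam(c)
    n=cv2.undistortPoints(np.array(px,float).reshape(-1,1,2),K,d).reshape(-1,2)
    v=np.c_[n,np.ones(len(n))]@R; o=-R.T@t
    return o+v*((z-o[2])/v[:,2])[:,None]
def proj(c,P):
    K,d,R,t=cam(c)
    return cv2.projectPoints(np.array(P,float).reshape(-1,1,3),cv2.Rodrigues(R)[0],t,K,d)[0].reshape(-1,2)
E
python3 - <<'E'
from h import *
for n in('scene','top'):
    c=cap(n,n+'0.png');K,d,R,t=cam(c);print(n,K[0,0],-R.T@t,R[2])
print(bot.get_obs())
E
```

```text
scene 603.6804583232844 [1372.79158946  244.26058492  779.98093137] [-0.73202199 -0.2383958  -0.6382094 ]
top 599.0098575619782 [ 419.94453597  -25.20554237 1204.05586099] [ 0.11323326 -0.00122468 -0.99356768]
{'time': 0.1, 'joint_positions': array([ 1.01100565e+00,  3.42638273e-01,  1.52490857e+00, -1.41953880e-05,
        1.27539472e+00, -1.45992640e-01]), 'dq': array([ 2.01807126e-03, -6.04304471e-05, -5.01660009e-03,  3.68592726e-04,
        2.21783899e-04, -2.34921090e-03]), 'tau': array([ 1.08484714e-03, -4.32006347e+01, -2.44693476e+01,  7.17545184e-02,
        5.25399204e-02,  1.62126662e-05]), 'tool_pos': array([210.87086777, 480.36913524, 204.82665487]), 'tcp_rot': array([-1.70672566,  1.56944735, -2.12051955]), 'contact_force': array([-0.64520898, -1.07198939, -0.04962714]), 'moment': array([ 0.00574884, -0.01687663, -0.05020415]), 'grip_width': 91.78123719188457}
```

View pics/top0.png

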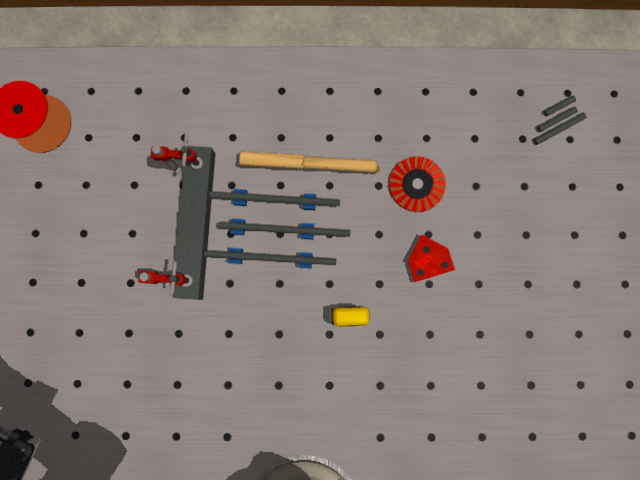

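View pics/scene0.png

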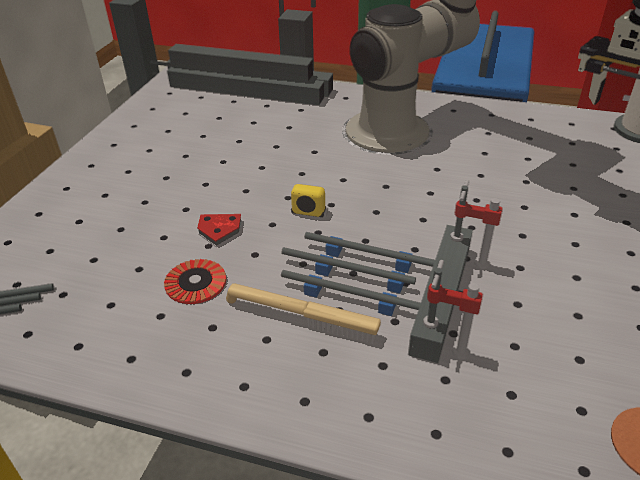

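The middle bar has strayed: in the top view its butt end is at about (217,225), short of the post, and its free end at (350,233) stands out. The outer bars' free ends are at (340,203) and (336,262).

```bash
python3 - <<'E'
from h import *
from scipy.spatial.transform import Rotation as Ro
c=cap('top');g=c['color'].max(2).astype(int)
# bars: dark pixels within row band along each bar
for n,(a,b) in dict(a=((217,225),(350,233)),far=((210,195),(340,203)),near=((208,255),(336,262))).items():
    a=np.array(a,float);b=np.array(b,float);u=(b-a)/np.linalg.norm(b-a);v=np.array([-u[1],u[0]])
    L=np.linalg.norm(b-a);s=np.arange(-25,L+25,.25)
    prof=np.array([[cv2.getRectSubPix(c['color'].max(2).astype(np.float32),(1,1),tuple(a+u*x+v*w))[0,0] for w in np.arange(-1,1.5,.5)] for x in s]).mean(1)
    e=s[(prof[1:]>105).argmax() if 0 else 0]
    end=[x for x,p in zip(s,prof) if p<105 and x>L*.7][-1]
    st=[(x,round(p)) for x,p in zip(s,prof) if x<20 and x%2==0]
    pts=[]
    for x in np.arange(30,L-5,4):
        w=np.arange(-6,6.1,.25);q=np.array([cv2.getRectSubPix(c['color'].max(2).astype(np.float32),(1,1),tuple(a+u*x+v*k))[0,0] for k in w])
        if (q<105).any() and (q<105).sum()<24: pts.append(a+u*x+v*w[q<105].mean())
    print(n,'free',ray(c,[a+u*end],30).round(1),st)
    P=ray(c,pts,28);l=cv2.fitLine(P[:,:2].astype(np.float32),cv2.DIST_HUBER,0,.01,.01).ravel();print(' line',l.round(3))
print('post edge',ray(c,[(213,150),(203,298),(186,148),(175,298)],50).round(1))
print('tape,magnet,disc',ray(c,[(351,316),(430,258),(418,184)],20).round(1))
print(ray(c,[(332,307),(370,307),(332,326),(370,326)],62).round(1))
o=bot.get_obs();print(Ro.from_euler('xyz',o['tcp_rot']).as_matrix().round(3),o['tool_pos'])
# scene camera check
s=cap('scene');print('scene free',ray(s,[(284,250.5),(306,236),(283,273.5)],25).round(1))
x=cv2.resize(c['color'][140:300,160:400],None,fx=3.3,fy=3.3,interpolation=cv2.INTER_CUBIC);cv2.imwrite('pics/crop.png',x[:,:,::-1])
E
```

```text
a free [[ 548.8 -139.4   30. ]] [(np.float64(-24.0), 74), (np.float64(-22.0), 73), (np.float64(-20.0), 75), (np.float64(-18.0), 76), (np.float64(-16.0), 75), (np.float64(-14.0), 74), (np.float64(-12.0), 43), (np.float64(-10.0), 42), (np.float64(-8.0), 106), (np.float64(-6.0), 148), (np.float64(-4.0), 146), (np.float64(-2.0), 143), (np.float64(0.0), 75), (np.float64(2.0), 73), (np.float64(4.0), 71), (np.float64(6.0), 71), (np.float64(8.0), 71), (np.float64(10.0), 72), (np.float64(12.0), 72), (np.float64(14.0), 71), (np.float64(16.0), 71), (np.float64(18.0), 73)]Traceback (most recent call last):
  File "<stdin>", line 17, in <module>
  File "h.py", line 14, in ray
    n=cv2.undistortPoints(np.array(px,float).reshape(-1,1,2),K,d).reshape(-1,2)
      ~~~~~~~~~~~~~~~~~~~^^^^^^^^^^^^^^^^^^^^^^^^^^^^^^^^^^^^^^^^
cv2.error: OpenCV(4.12.0) /io/opencv/modules/calib3d/src/undistort.dispatch.cpp:347: error: (-215:Assertion failed) CV_IS_MAT(_src) && CV_IS_MAT(_dst) && (_src->rows == 1 || _src->cols == 1) && (_dst->rows == 1 || _dst->cols == 1) && _src->cols + _src->rows - 1 == _dst->rows + _dst->cols - 1 && (CV_MAT_TYPE(_src->type) == CV_32FC2 || CV_MAT_TYPE(_src->type) == CV_64FC2) && (CV_MAT_TYPE(_dst->type) == CV_32FC2 || CV_MAT_TYPE(_dst->type) == CV_64FC2) in function 'cvUndistortPointsInternal'
```

```bash
python3 - <<'E'
from h import *
from scipy.spatial.transform import Rotation as Ro
c=cap('top')
px=dict(a=[(217,225.5),(350,233)],far=[(212,195.5),(340,203)],near=[(206,255),(336,262)])
for n,p in px.items():
    P=ray(c,p,30);d=P[0]-P[1];print(n,P.round(1).tolist(),np.linalg.norm(d).round(1),np.degrees(np.arctan2(d[1],d[0])).round(2))
print('post edge',ray(c,[(213.5,150),(204,298)],50).round(1),ray(c,[(174,298)],50))
print('tape corners',ray(c,[(332,307),(370,326)],62).round(1),'mag,disc',ray(c,[(404,258),(389,184)],10).round(1))
o=bot.get_obs();print(Ro.from_euler('xyz',o['tcp_rot']).as_matrix().round(3),o['tool_pos'])
s=cap('scene');print('scene free',ray(s,[(284,250.5),(306,236),(283,273.5)],25).round(1))
x=cv2.resize(c['color'][140:300,160:400],None,fx=3.3,fy=3.3,interpolation=cv2.INTER_CUBIC);cv2.imwrite('pics/crop.png',x[:,:,::-1])
E
```

```text
a [[566.0, 172.2, 30.0], [551.6, -90.7, 30.0]] 263.2 86.87
far [[626.1, 183.4, 30.0], [611.5, -71.1, 30.0]] 254.9 86.71
near [[507.5, 192.7, 30.0], [494.3, -63.0, 30.0]] 256.0 87.05
post edge [[713.6 179.1  50. ]
 [423.3 191.   50. ]] [[423.04322371 248.80339092  50.        ]]
tape corners [[ 407.   -54.2   62. ]
 [ 371.4 -126.    62. ]] mag,disc [[ 503.8 -199.6   10. ]
 [ 654.  -171.3   10. ]]
[[-0.     0.402  0.916]
 [-0.001  0.916 -0.402]
 [-1.    -0.001 -0.   ]] [210.93202276 480.49953454 205.033457  ]
scene free [[548.8 -88.7  25. ]
 [495.3 -61.2  25. ]
 [611.1 -68.8  25. ]]
```

View pics/crop.png

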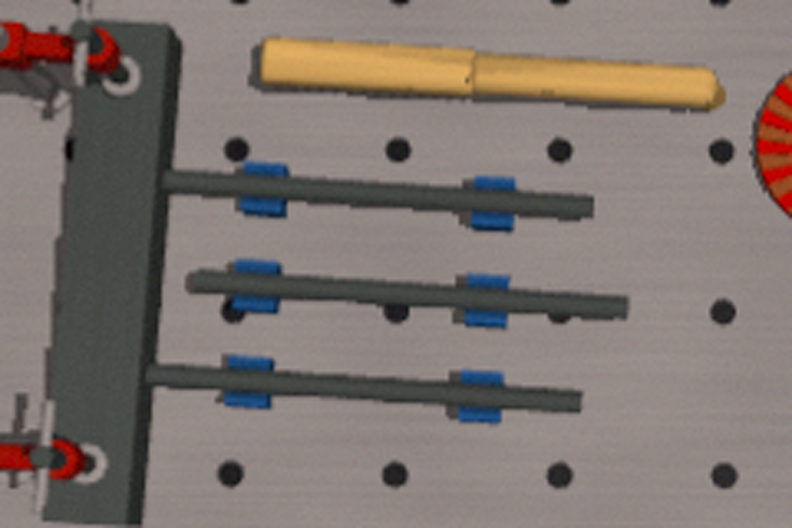

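>>> step_arm --targets '[[[0,-0.0215,0.028,0],[0,-0.043,0.056,0],[0,-0.0645,0.084,0],[0,-0.086,0.112,0],[0,-0.1075,0.14,0]]]' --jaw 1

```text
time: 0.67
tool_pos: [296.2, 324.4, 205.1]
tcp_rot: [-1.612, 1.57, -2.025]
contact_force: [0.8, 0.2, 0.9]
grip_width: 63.0
```

>>> step_arm --targets '[[[0,-0.0215,0.028,0],[0,-0.043,0.056,0],[0,-0.0645,0.084,0],[0,-0.086,0.112,0],[0,-0.1075,0.14,0]]]'

```text
time: 1.08
tool_pos: [381.8, 168.1, 205.4]
tcp_rot: [-0.897, 1.57, -1.31]
contact_force: [0.7, 0.5, -0.4]
grip_width: 29.5
```

>>> step_arm --targets '[[[0,-0.0215,0.028,0],[0,-0.043,0.056,0],[0,-0.0645,0.084,0],[0,-0.086,0.112,0],[0,-0.1075,0.14,0]]]'

```text
time: 1.5
tool_pos: [467.3, 11.7, 205.5]
tcp_rot: [-0.482, 1.57, -0.895]
contact_force: [0.3, 0.3, 0.4]
grip_width: 0.8
```

>>> step_arm --targets '[[[0,-0.0205,0.0267,-4.2],[0,-0.041,0.0534,-8.4],[0,-0.0615,0.08,-12.6],[0,-0.082,0.1067,-16.8],[0,-0.102,0.133,-21]]]'

```text
time: 1.92
tool_pos: [548.6, -136.9, 205.4]
tcp_rot: [-1.222, 1.571, -1.265]
contact_force: [0.3, 0.3, 0.2]
grip_width: 0.5
```

```bash
python3 - <<'E'
from h import *
from scipy.spatial.transform import Rotation as Ro
o=bot.get_obs();print(Ro.from_euler('xyz',o['tcp_rot']).as_matrix().round(3),o['tool_pos'],o['joint_positions'].round(2))
cap('scene','s1.png')
E
```

```text
[[ 0.     0.044  0.999]
 [-0.     0.999 -0.044]
 [-1.    -0.     0.   ]] [ 548.62675919 -136.89619195  205.38955661] [-0.38  0.42  1.41 -0.    1.31 -1.91]
```

View pics/s1.png

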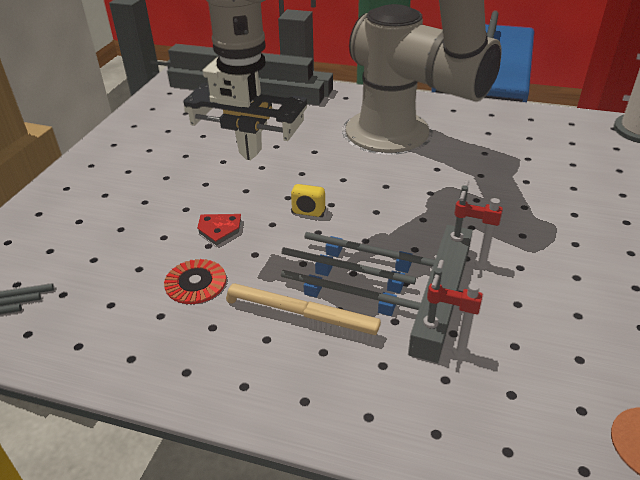

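>>> step_arm --targets '[[[0.03,0,0,0],[0.06,0,0,0],[0.09,0,0,0],[0.12,0,0,0],[0.14,0,0,0]]]'

```text
time: 2.38
tool_pos: [549.8, -142.0, 62.0]
tcp_rot: [-1.998, 1.568, -2.04]
contact_force: [-0.2, -0.0, -0.1]
grip_width: -0.0
```

>>> step_arm --targets '[[[0.015,0,0,0],[0.03,0,0,0],[0.045,0,0,0],[0.052,0,0,0],[0.052,0,0,0]]]'

```text
time: 2.8
tool_pos: [548.6, -141.6, 8.4]
tcp_rot: [-2.868, 1.566, -2.911]
contact_force: [-0.1, 0.3, 0.1]
grip_width: 0.6
```

```bash
python3 - <<'E'
from h import *
c=cap('scene');x=cv2.resize(c['color'][150:350,150:470],None,fx=2.4,fy=2.4,interpolation=cv2.INTER_CUBIC);cv2.imwrite('pics/s2.png',x[:,:,::-1])
o=bot.get_obs();print(o['tool_pos'],o['contact_force'])
E
```

```text
[ 549.38756008 -141.90389975    9.56672197] [ 0.61960496 -0.30810406  0.4634501 ]
```

View pics/s2.png

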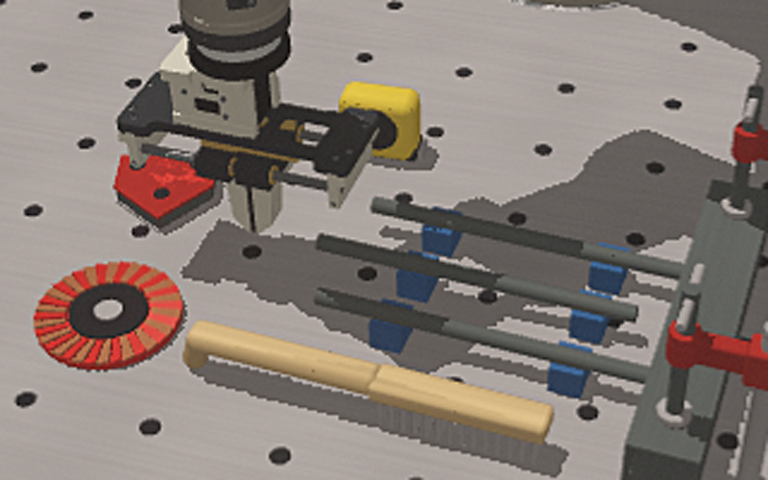

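The crop shows the closed fingers at (250,220), in line with the middle bar, whose free end is at (320,240). A gripper prong hangs at (335,200), so I'll check its height and the finger extents by depth.

```bash
python3 - <<'E'
from h import *
from scipy.spatial.transform import Rotation as Ro
c=cap('scene');K,d,R,t=cam(c);D=c['depth']
v,u=np.mgrid[0:480,0:640];n=cv2.undistortPoints(np.c_[u.ravel(),v.ravel()].astype(float).reshape(-1,1,2),K,d).reshape(-1,2)
P=(np.c_[n,np.ones(len(n))]*D.reshape(-1,1)-t)@R
P=P[D.ravel()>0]
m=(abs(P[:,0]-549)<45)&(P[:,1]>-260)&(P[:,1]<-20)
for lo,hi in((15,30),(30,45),(45,60),(60,75),(75,90)):
    q=P[m&(P[:,2]>lo)&(P[:,2]<hi)]
    print(lo,[(y,int(((q[:,1]>=y)&(q[:,1]<y+10)).sum())) for y in range(-260,-20,10) if ((q[:,1]>=y)&(q[:,1]<y+10)).sum()])
f=P[m&(P[:,2]>15)&(P[:,2]<40)&(P[:,1]<-100)]
print(np.percentile(f,[1,50,99],axis=0).round(1))
b=P[(abs(P[:,0]-550)<12)&(P[:,2]>22)&(P[:,2]<40)&(P[:,1]>-105)&(P[:,1]<100)];print('bar',np.percentile(b,[0,1,3],axis=0)[:,1],b[b[:,1]<-60].mean(0))
o=bot.get_obs();print(Ro.from_euler('xyz',o['tcp_rot']).as_matrix().round(3),o['tool_pos'])
E
```

```text
15 [(-260, 58), (-250, 67), (-240, 74), (-230, 57), (-220, 28), (-210, 1), (-100, 4), (-90, 13), (-80, 13), (-70, 15), (-60, 16), (-50, 12), (-40, 15), (-30, 17)]
30 [(-160, 11), (-150, 21), (-140, 11), (-130, 1), (-100, 2), (-90, 24), (-80, 21), (-70, 20), (-60, 21), (-50, 22), (-40, 23), (-30, 25)]
45 [(-170, 3), (-160, 25), (-150, 30), (-140, 33), (-130, 35)]
60 [(-170, 4), (-160, 29), (-150, 27), (-140, 29), (-130, 41)]
75 [(-170, 4), (-160, 14), (-150, 11), (-140, 11), (-130, 16)]
[[ 504.3 -259.6   15.9]
 [ 523.9 -236.1   20.1]
 [ 561.9 -139.1   38.7]]
bar [-92.82974636 -90.09273476 -87.75881935] [554.9759477  -76.02199845  30.20054931]
[[-0.001  0.042  0.999]
 [-0.002  0.999 -0.042]
 [-1.    -0.002 -0.001]] [ 549.99370116 -142.17848618   10.38273311]
```

```bash
python3 - <<'E'
from h import *
c=cap('scene');p=bot.get_obs()['tool_pos']
q=proj(c,[p,p+[9.5,0,0],p+[9.5,19,0],p+[9.5,-19,0],p+[9.5,0,30],[550,-90,25],[550,-90,32]]);print(p,q.round(1))
K,d,R,t=cam(c)
for v in range(225,260,3):
    P=[]
    for u in (254,):
        P=ray(c,[(u,v)],0)[0];o=-R.T@t;w=P-o;s=c['depth'][v,u]/(R[2]@w);P=o+w*s
    print(v,P.round(0),c['color'][v,u])
x=c['color'][190:290,210:330].copy();x=cv2.resize(x,None,fx=6,fy=6,interpolation=cv2.INTER_CUBIC)
for a in q: cv2.circle(x,tuple(int(k) for k in (a-[210,190])*6+3),3,(0,255,0),-1)
cv2.imwrite('pics/s3.png',x[:,:,::-1])
E
```

```text
[ 550.38180351 -142.32591856   10.84597889] [[258.3 251.7]
 [256.6 254.8]
 [265.7 256.5]
 [247.5 253.1]
 [255.3 243. ]
 [283.2 250.8]
 [283.  248. ]]
225 [ 589. -127.  110.] [45 39 42]
228 [ 564. -140.   81.] [113 109  97]
231 [ 563. -141.   73.] [77 72 67]
234 [ 560. -143.   63.] [53 48 45]
237 [ 560. -143.   56.] [24 19 20]
240 [ 558. -145.   46.] [33 28 29]
243 [ 559. -145.   40.] [42 37 36]
246 [ 529. -161.    4.] [83 76 75]
249 [ 535. -158.    2.] [101  93  91]
252 [ 542. -156.   -0.] [57 53 50]
255 [ 555. -150.    4.] [44 36 37]
258 [ 561. -148.    2.] [104  98  95]
```

View pics/s3.png

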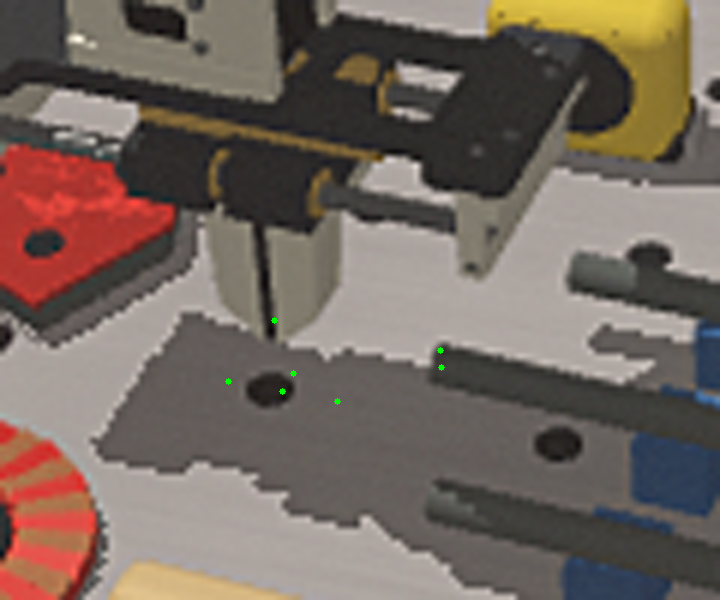

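```bash
cat >> h.py <<'E'
def cloud(c):
    K,d,R,t=cam(c);v,u=np.mgrid[0:480,0:640]
    n=cv2.undistortPoints(np.c_[u.ravel(),v.ravel()].astype(float).reshape(-1,1,2),K,d).reshape(-1,2)
    return ((np.c_[n,np.ones(len(n))]*c['depth'].reshape(-1,1)-t)@R).reshape(480,640,3)
E
python3 - <<'E'
from h import *
c=cap('scene');P=cloud(c);print(bot.get_obs()['tool_pos'])
for u in range(244,270,2):
    col=P[225:262,u]; k=[i for i in range(len(col)) if col[i,2]>12 and abs(col[i,0]-550)<30]
    if k: i=max(k);print(u,225+i,col[i].round(0),col[i-3].round(0))
print('table z',np.median(P[380:400,200:300,2]))
E
```

```text
[ 550.5009828  -142.40126004   11.07239888]
244 230 [ 561. -162.   69.] [ 562. -161.   77.]
246 239 [ 560. -161.   47.] [ 565. -158.   58.]
248 241 [ 560. -157.   42.] [ 562. -155.   52.]
250 243 [ 562. -152.   40.] [ 561. -152.   47.]
252 245 [ 560. -150.   34.] [ 561. -148.   43.]
254 245 [ 561. -145.   36.] [ 561. -144.   43.]
256 246 [ 562. -141.   35.] [ 561. -140.   42.]
258 245 [ 562. -136.   39.] [ 561. -136.   46.]
260 244 [ 560. -132.   41.] [ 562. -131.   50.]
262 242 [ 559. -128.   46.] [ 563. -126.   57.]
264 239 [ 551. -127.   47.] [ 550. -127.   53.]
266 236 [ 545. -125.   50.] [ 545. -125.   57.]
table z 1.8050175847400194
```

The fingertip appears to be at z≈34 while the TCP reads 11. I'll lower it a little, watching the force, before trusting either figure.

>>> step_arm --targets '[[[0.0015,0,0,0],[0.003,0,0,0],[0.0045,0,0,0],[0.006,0,0,0],[0.006,0,0,0]]]'

```text
time: 3.42
tool_pos: [550.3, -142.3, 4.8]
tcp_rot: [-1.454, 1.568, -1.496]
contact_force: [0.5, 0.7, 0.6]
grip_width: 0.4
```

```bash
python3 - <<'E'
from h import *
c=cap('scene');P=cloud(c);o=bot.get_obs();print(o['tool_pos'],o['contact_force'])
for u in range(248,264,2):
    col=P[225:268,u]; k=[i for i in range(len(col)) if col[i,2]>12 and abs(col[i,0]-550)<30]
    if k: i=max(k);print(u,225+i,col[i].round(0))
E
```

```text
[ 550.37917565 -142.37610808    4.87743381] [-0.19806285  0.49828618 -0.2642131 ]
248 243 [ 565. -155.   42.]
250 245 [ 561. -153.   35.]
252 247 [ 559. -150.   29.]
254 248 [ 561. -146.   28.]
256 249 [ 565. -140.   30.]
258 248 [ 564. -136.   33.]
260 246 [ 564. -131.   39.]
262 245 [ 559. -129.   38.]
```

>>> step_arm --targets '[[[0.001,0,0,0],[0.002,0,0,0],[0.003,0,0,0],[0.004,0,0,0],[0.004,0,0,0]]]'

```text
time: 3.88
tool_pos: [550.2, -142.3, 0.6]
tcp_rot: [-1.583, 1.568, -1.625]
contact_force: [-0.7, 0.1, -0.1]
grip_width: 0.2
```

>>> step_arm --targets '[[[0.0005,0,0,0],[0.001,0,0,0],[0.0015,0,0,0],[0.002,0,0,0],[0.002,0,0,0]]]'

```text
time: 4.3
tool_pos: [550.2, -142.3, -1.5]
tcp_rot: [-1.636, 1.568, -1.679]
contact_force: [-0.2, 0.9, 0.7]
grip_width: 0.4
```

>>> step_arm --targets '[[[0.0005,0,0,0],[0.001,0,0,0],[0.0015,0,0,0],[0.002,0,0,0],[0.002,0,0,0]]]'

```text
time: 4.72
tool_pos: [550.1, -142.3, -3.6]
tcp_rot: [-1.717, 1.568, -1.76]
contact_force: [-0.1, -0.1, 0.4]
grip_width: 0.5
```

```bash
python3 - <<'E'
from h import *
c=cap('scene');P=cloud(c);o=bot.get_obs();print(o['tool_pos'],o['contact_force'])
for u in range(246,270,2):
    col=P[225:268,u]; k=[i for i in range(len(col)) if col[i,2]>10 and abs(col[i,0]-550)<30]
    if k: i=max(k);print(u,225+i,col[i].round(0))
E
```

```text
[ 550.12694629 -142.29830854   -3.53000707] [ 0.68230127  0.09021285 -0.01570965]
246 241 [ 561. -161.   43.]
248 246 [ 563. -157.   33.]
250 248 [ 561. -154.   27.]
252 250 [ 562. -150.   23.]
254 251 [ 561. -146.   21.]
256 251 [ 562. -142.   23.]
258 251 [ 565. -136.   26.]
260 250 [ 563. -133.   28.]
262 248 [ 563. -128.   34.]
264 246 [ 555. -127.   33.]
266 243 [ 548. -125.   35.]
268 226 [ 561. -112.   89.]
```

```bash
python3 - <<'E'
from h import *
c=cap('scene','s4.png');P=cloud(c)
x=c['color'][200:260,235:305];cv2.imwrite('pics/s4c.png',cv2.resize(x,None,fx=9,fy=9,interpolation=cv2.INTER_CUBIC)[:,:,::-1])
for u in range(272,306,2):
    col=P[200:262,u]; k=[i for i in range(len(col)) if col[i,2]>36 and col[i,0]>490]
    if k: i=max(k);print(u,200+i,col[i].round(0),col[i-2].round(0))
E
```

```text
272 231 [585. -95. 100.] [582. -96. 102.]
274 232 [582. -92.  96.] [584. -91. 102.]
276 232 [585. -87.  99.] [582. -88. 102.]
278 233 [583. -84.  96.] [584. -83. 101.]
280 233 [585. -79.  99.] [583. -80. 102.]
282 233 [583. -76.  97.] [582. -76. 102.]
284 234 [583. -72.  96.] [582. -73. 100.]
286 235 [589. -67.  99.] [590. -66. 105.]
288 241 [591. -63.  88.] [591. -62.  93.]
290 242 [592. -59.  87.] [592. -58.  92.]
292 239 [584. -57.  88.] [584. -57.  93.]
294 236 [572. -58.  86.] [573. -57.  92.]
296 233 [563. -57.  86.] [562. -57.  90.]
298 252 [558. -57.  36.] [514. -73.   1.]
300 226 [541. -56.  86.] [542. -56.  91.]
302 223 [532. -55.  86.] [532. -55.  91.]
304 219 [519. -56.  86.] [522. -54.  93.]
```

View pics/s4c.png

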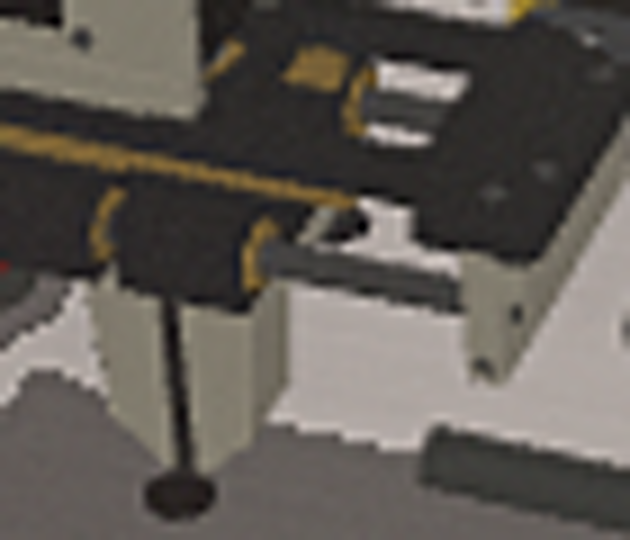

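The prong bottom is at z=86, so the whole tool sits about 23.5 mm above its z reading. I'll lower to a true tip height of about 8 mm (reading −15.5), then approach.

>>> step_arm --targets '[[[0.003,0,0,0],[0.006,0,0,0],[0.009,0,0,0],[0.012,0,-0.001,0],[0.012,0,-0.001,0]]]'

```text
time: 5.23
tool_pos: [548.4, -142.1, -16.4]
tcp_rot: [-2.277, 1.568, -2.32]
contact_force: [-1.1, 0.1, -0.4]
grip_width: 0.5
```

>>> step_arm --targets '[[[0,0.006,0,0],[0,0.012,0,0],[0,0.018,0,0],[0,0.024,0,0],[0,0.026,0,0]]]'

```text
time: 5.65
tool_pos: [549.5, -114.7, -16.3]
tcp_rot: [-2.364, 1.568, -2.405]
contact_force: [0.2, 0.1, -0.4]
grip_width: 0.4
```

```bash
python3 - <<'E'
from h import *
from scipy.spatial.transform import Rotation as Ro
c=cap('scene');P=cloud(c);o=bot.get_obs();print(o['tool_pos'],o['contact_force'],Ro.from_euler('xyz',o['tcp_rot']).as_matrix().round(3)[:2,1])
x=c['color'][200:290,230:350];cv2.imwrite('pics/s5c.png',cv2.resize(x,None,fx=6,fy=6,interpolation=cv2.INTER_CUBIC)[:,:,::-1])
E
```

```text
[ 549.58710851 -114.85707741  -16.33196745] [-0.32729527  0.64746184  0.18379608] [0.041 0.999]
```

View pics/s5c.png

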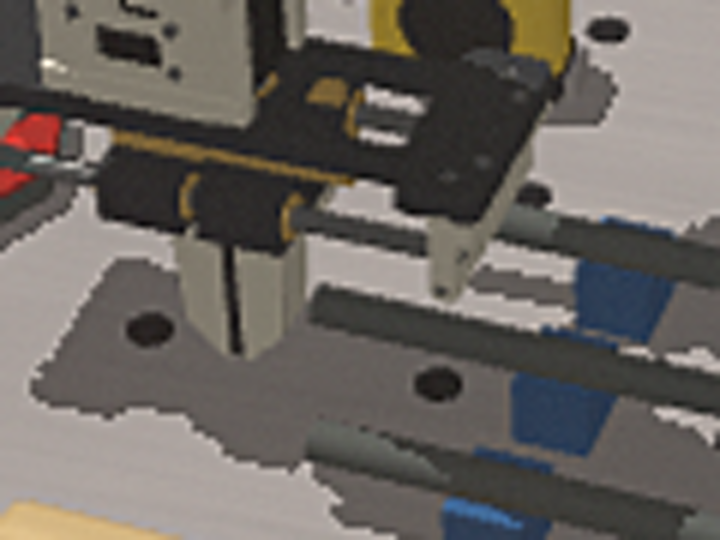

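The finger's right edge at (300,310) faces the bar end at (315,300), with a gap of roughly 8 mm. Now I push slowly.

>>> step_arm --targets '[[[0,0.0015,0,0],[0,0.003,0,0],[0,0.0045,0,0],[0,0.006,0,0],[0,0.0075,0,0]]]'

```text
time: 6.12
tool_pos: [550.0, -107.7, -16.3]
tcp_rot: [-2.136, 1.568, -2.177]
contact_force: [-0.3, -2.7, -0.7]
grip_width: 0.2
```

>>> step_arm --targets '[[[0,0.0015,0,0],[0,0.003,0,0],[0,0.0045,0,0],[0,0.006,0,0],[0,0.0075,0,0]]]'

```text
time: 6.53
tool_pos: [550.4, -100.2, -16.3]
tcp_rot: [-2.062, 1.568, -2.103]
contact_force: [-1.2, -2.2, -0.0]
grip_width: 0.4
```

```bash
python3 - <<'E'
from h import *
c=cap('scene');P=cloud(c);o=bot.get_obs();print(o['tool_pos'],o['contact_force'])
x=c['color'][200:320,230:450];cv2.imwrite('pics/s6c.png',cv2.resize(x,None,fx=3.6,fy=3.6,interpolation=cv2.INTER_CUBIC)[:,:,::-1])
E
```

```text
[550.35017956 -99.85022099 -16.3161972 ] [-0.6409454  -2.62549153  0.45051119]
```

View pics/s6c.png

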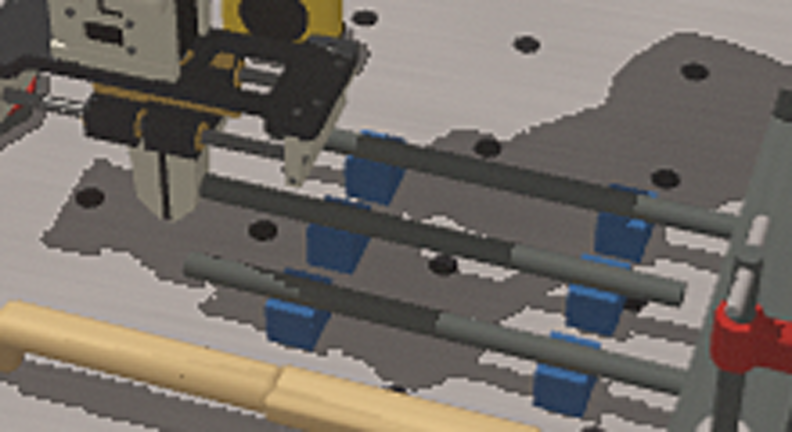

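The finger is in contact with the bar end at (205,185) and the bar slides at about 2.5 N. Its butt end at (683,293) still has a gap.

>>> step_arm --targets '[[[0,0.0015,0,0],[0,0.003,0,0],[0,0.0045,0,0],[0,0.006,0,0],[0,0.0075,0,0]]]'

```text
time: 7.0
tool_pos: [550.8, -92.2, -16.3]
tcp_rot: [-2.006, 1.568, -2.048]
contact_force: [0.2, -2.7, -0.7]
grip_width: 0.9
```

>>> step_arm --targets '[[[0,0.0008,0,0],[0,0.0016,0,0],[0,0.0024,0,0],[0,0.0032,0,0],[0,0.004,0,0]]]'

```text
time: 7.42
tool_pos: [551.0, -88.2, -16.3]
tcp_rot: [-1.954, 1.568, -1.995]
contact_force: [0.2, -2.5, 0.2]
grip_width: 0.1
```

>>> step_arm --targets '[[[0,0.0005,0,0],[0,0.001,0,0],[0,0.0015,0,0],[0,0.002,0,0],[0,0.0025,0,0]]]'

```text
time: 7.83
tool_pos: [551.1, -85.7, -16.3]
tcp_rot: [-1.948, 1.568, -1.99]
contact_force: [-0.0, -2.4, 0.4]
grip_width: 0.3
```

>>> step_arm --targets '[[[0,0.0005,0,0],[0,0.001,0,0],[0,0.0015,0,0],[0,0.002,0,0],[0,0.0025,0,0]]]'

```text
time: 8.25
tool_pos: [551.3, -83.4, -16.2]
tcp_rot: [-1.809, 1.568, -1.85]
contact_force: [0.1, -6.4, -0.8]
grip_width: 0.3
```

>>> step_arm --targets '[[[0,0.0003,0,0],[0,0.0006,0,0],[0,0.0009,0,0],[0,0.0012,0,0],[0,0.0015,0,0]]]'

```text
time: 8.67
tool_pos: [551.4, -83.4, -16.2]
tcp_rot: [-1.684, 1.566, -1.725]
contact_force: [-0.7, -11.3, -0.8]
grip_width: 0.4
```

```bash
python3 - <<'E'
from h import *
c=cap('scene');o=bot.get_obs();print(o['tool_pos'],o['contact_force'])
x=c['color'][200:320,230:450];cv2.imwrite('pics/s7c.png',cv2.resize(x,None,fx=3.6,fy=3.6,interpolation=cv2.INTER_CUBIC)[:,:,::-1])
E
```

```text
[551.39338586 -83.40302704 -16.19723389] [-0.1243347  -9.53019654 -1.12552678]
```

View pics/s7c.png

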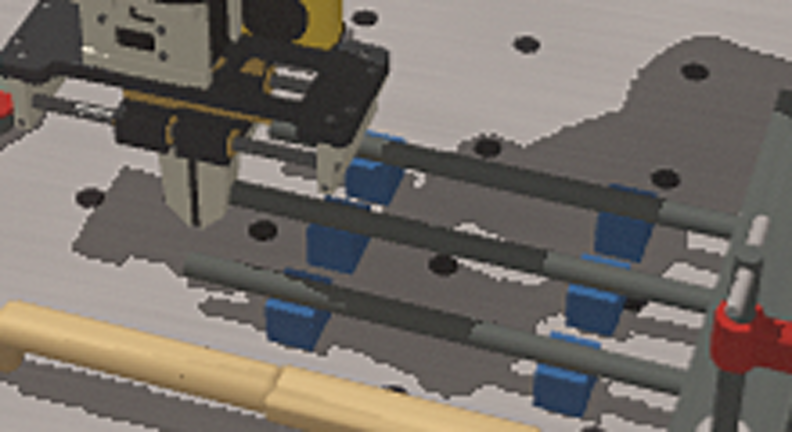

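The force rose to about 10 N with no further motion, and the picture shows the bar's butt end against the post at (705,298). Now I back off and raise the hand.

>>> step_arm --targets '[[[0,-0.002,0,0],[0,-0.008,0,0],[0,-0.018,0,0],[0,-0.03,0,0],[0,-0.04,0,0]]]'

```text
time: 9.13
tool_pos: [549.7, -124.6, -16.0]
tcp_rot: [-1.694, 1.566, -1.735]
contact_force: [0.6, -0.7, -0.1]
grip_width: 0.2
```

>>> step_arm --targets '[[[-0.025,0,0,0],[-0.055,0,0,0],[-0.085,0,0,0],[-0.115,0,0,0],[-0.14,0,0,0]]]'

```text
time: 9.55
tool_pos: [550.0, -125.0, 126.3]
tcp_rot: [-1.405, 1.565, -1.446]
contact_force: [1.5, -0.3, 0.0]
grip_width: 0.6
```

>>> step_arm --targets '[[[0,-0.03,-0.02,0],[0,-0.06,-0.04,0],[0,-0.09,-0.06,0],[0,-0.11,-0.08,0],[0,-0.11,-0.08,0]]]'

```text
time: 9.97
tool_pos: [462.1, -235.4, 126.8]
tcp_rot: [-1.683, 1.565, -1.729]
contact_force: [-0.3, -0.2, -0.0]
grip_width: 0.4
```

```bash
python3 - <<'E'
from h import *
c=cap('top');o=bot.get_obs();print(o['time'],o['tool_pos'],o['contact_force'],abs(o['dq']).max())
x=c['color'][130:340,140:460];cv2.imwrite('pics/t2.png',cv2.resize(x,None,fx=2.5,fy=2.5,interpolation=cv2.INTER_CUBIC)[:,:,::-1])
s=cap('scene','s8.png');P=cloud(s)
a=cv2.imread('pics/scene0.png')[:,:,::-1].astype(int)
for n,x0 in (('a',550),('far',611),('near',496)):
    m=(abs(P[...,0]-x0-3)<14)&(P[...,2]>24)&(P[...,2]<36)&(P[...,1]>-120)&(P[...,1]<-20)
    q=P[m];print(n,np.percentile(q[:,1],[0,2,5]).round(1),q[:,2].max().round(1))
E
```

```text
10.0167 [ 463.65329982 -233.96017094  126.90559109] [0.80922493 0.31648784 0.39847741] 0.0565824790344833
a [-66.8 -65.7 -64.2] 35.8
far [-70.7 -70.1 -68.3] 35.4
near [-64.5 -63.4 -62. ] 35.8
```

View pics/t2.png

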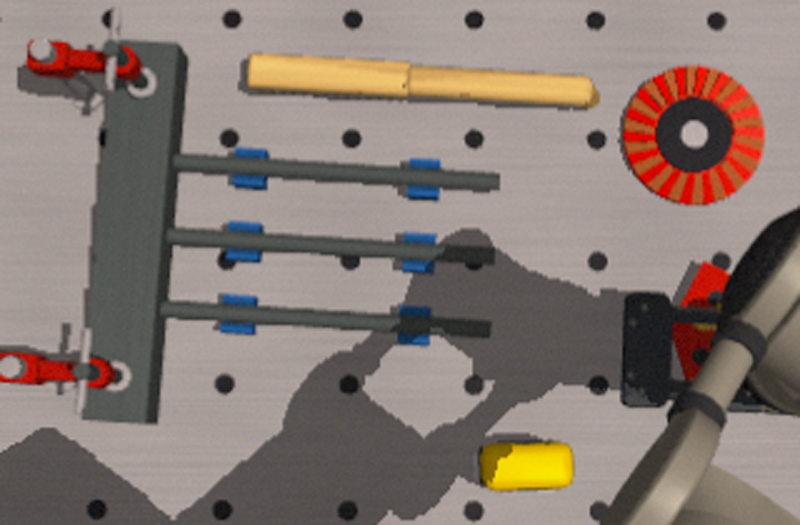

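The top view shows all three bars meeting the post at (172,160–310), and nothing else appears disturbed. The bar's free end is within about 1 mm of the line through the other two free ends, and the hand is well clear, so I'm handing in.

```bash
python3 -c "
from h import *
print(bot.close_job())"
```

```text
the job is handed in; nothing more can be done
None
```

I pushed the strayed bar, the middle one, about 25 mm home with the closed fingertips, took the hand away and handed the job in at about 10 s. No verdict was reported.

**The push:** the bar slid at about 2.5 N. At the post the force rose to about 10–11 N with no further movement, well under the 40 N limit.

**Last checks:** the bar's free end lies within about 1 mm of the line through the other two free ends. The pictures show all three bars meeting the post. The tape measure, wire brush and flap disc look undisturbed. The hand partly hid the magnet in the last top view, but it never came near it. The last force reading was noise level (under 1 N).

**Disagreement:** the TCP height read about 23.5 mm lower than the fingertips really were. I found this with the scene camera's depth and by lowering the hand to a reading below zero without touching the table. I set the pushing height from the camera instead.

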